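# Square a flat-edged plate to the stop bar of a drilling jig

## Robot

A 6-joint arm with a two-finger parallel gripper is mounted at the origin on the work surface. World frame = base frame: x ahead of the robot, y to its left, z up, the work surface at z = 0. Lengths are in m, angles in rad, forces in N, time in s.
With the tool pointing down it reaches from about 0.25 to 0.775 m from the base axis. Payload 4 kg.
Tool frame: the origin (TCP) lies midway between the tips of the shut fingers; the grasp point (between the pads) lies 19 mm behind it; z points along the fingers, x is the direction in which the jaws open and shut, and the axes are right-handed (so a half turn about z gives the same grasp; the last joint's range is limited). The gripper opens to 94 mm and grips with 3 to 60 N. Pads are 16 mm wide; open, the fingers measure 119 mm over their backs; the gripper's body (75 mm by 177 mm) begins 78 mm behind the grasp point.
Start: joints at [-0.103, 0.087, 1.371, -0, 1.684, -0.103], TCP at [0.55, -0, 0.206] pointing down, gripper open.
Joint ranges: [-3.1, 3.1], [-0.76, 2.03], [0.27, 2.55], [-1.08, 4.22], [0.17, 2.65], [-2.57, 2.57]. Speed limits (rad/s): [2.79, 2.79, 3.14, 3.14, 3.14, 3.14].

## Interface

Orientations are given as [roll, pitch, yaw] about the fixed x, y, z axes, in that order (R = Rz(yaw) Ry(pitch) Rx(roll)).
In Python, from bench import robot gives the robot as it stands.
- The arm moves only by the shell command python3 -m handwheel 'ROWS'. ROWS is a JSON object of lists of equal length, an entry for each row: "delta_pos": the shift along the tool's x, y, z in mm, a list of three; "rotation": the turn, a rotation vector about the tool's x, y, z in rad, a list of three; "claw": the closure, from -1 (fully open) to 1 (shut). In form: {"delta_pos": [[tx, ty, tz], ...], "rotation": [[wx, wy, wz], ...], "claw": [claw, ...]}. A call has exactly 8 rows; each row shifts and turns the commanded pose from where the row before left it, along the tool's axes as they then stand; what a row does not reach is not made up. A row lasts 1/8 s, in which the tool goes at most 62.5 mm and 10.7 degrees, less where a joint would pass 70% of its speed; a pose out of reach is approached as far as the arm can. A call with a gripper value outside its range is refused whole. The fingers move at their own pace and stop on an object; the grip force is fixed at half the most. Time passes only in rows, so rows that do not move let the fingers close, or fill a call up. It gives the time, the measured TCP pose, the force and the opening at its end, in the units of the state.
- robot.get_obs(): the state, without advancing time (a new reading comes with each control period).
- robot.snapshot(name): name is "scene" or "side" or "wrist"; returns a dict with "color" (420x560x3 uint8, red, green, blue), "intrinsics" (3x3 intrinsics, pixels), "eye" and "rotation" of the camera in the world. Camera axes: x right, y down, z forward; pixel columns grow to the right and rows downward; lengths in m; the calibration is good to about 2 mm. A picture is of the moment at which its call begins. There is no depth.
- robot.close_job(): hands the job in, once; it reports no verdict.
The state is a dict: "time": time; "joint_positions": joint angles; "qvel": joint speeds; "joint_torque": joint torques, N m; "tool_pos": TCP position; "ee_rot": TCP orientation; "wrist_force": force on the tool from outside, world axes, zero at the start; "wrist_torque": the same for the moment, N m; "width": finger opening in m.
Only numpy, scipy, OpenCV 4.12 (cv2) and the standard library are available. Lean on these libraries where they do the work, as an engineer would, in place of code of your own. Each camera call takes 0.05 s, during which the arm holds its last target.

## Task

In the drilling jig, turn the blue plate by its upright steel stud until its straight edge faces the sliding stop bar, and slide the bar up by its brass post until it lies flush against that straight edge. Leave the blue plate seated flat in the jig, and do not disturb the yellow spare plate lying on the bench.

Things in the scene. Friction and masses are not known exactly. Their poses are not given: they have to be found in the camera images.
- jig: Fixed dark steel base, 20 mm high; a bushing hole holds the blue plate's hub. Origin: on the hole's axis, at bench height. Spans x -80 to 80, y -75 to 155 mm. The stop bar slides along jig y on the +y side of the hole, between two aluminium guide rails (x 54 to 66 mm either side, y 79 to 154 mm, up to 40 mm above the bench).
- plate: Loose blue disc, 110 mm across, 10 mm thick, 0.3 kg, with one 75 mm straight edge, 40 mm from centre. Origin: centre of its underside, 20 mm above the bench; x points square at the straight edge. Steel stud, 14 mm across, at x -40, y 0; top 55 mm above the bench. Its hub (12 mm deep, 1 mm play) turns in the jig either way, with light friction. Starts 50 degrees or more from facing the bar.
- stop_bar (a joint): Travel (m) of the aluminium stop bar along jig -y, 0 = fully back, starts at 0 to 0.015. Front face at jig y = 85 mm - travel: meets the straight edge at 0.045; a plate not turned blocks it at 0.030. Bar 104 x 24 mm, top 34 mm above the bench. Brass post, 16 mm across, at jig x 0, y = 97 mm - travel, top 62 mm above the bench. Slides with 1.5 N, stays where left.
- spare: Yellow spare plate, loose on the bench near the jig, to be left alone: same outline, size and stud as the blue one, no hub. Origin: centre of its underside. A pressure gauge (80 mm round, 35 mm high) and a steel pipe elbow (34 mm high) also lie near the jig.
Things that resemble listed ones, but are neither listed nor needed, are in the scene too. Of the things like the plate, leave any that is brown, green or red; of the rest the smaller one is meant.

How it is judged:
At the end, for the whole second after the job is handed in: The blue plate lies flat and at rest in the jig, its centre within 10 mm of the hole's axis and no more than 5 mm above its seat, its straight edge towards the bar and parallel to it within 10 degrees, and the bar is slid up to it (travel over 0.035 m, that is within 10 mm of full contact) (angle between the x axis of plate and the y axis of jig, either way round below 0.175 rad and value of joint stop_bar above 0.035 m and horizontal distance between plate and jig below 0.01 m and z of plate in the frame of jig below 0.025 m and angle between plate's own z axis and vertical below 0.1 rad and linear speed of plate below 0.02 m/s); the robot touches nothing.
It fails at once if the yellow spare plate is moved more than 30 mm (distance of spare from where it was at the start of the episode above 0.03 m).
It also fails if it takes over 45 s, if anything falls off the work surface, if the arm or the gripper's body presses on something with over 40 N, if the wrist force passes 120 N, or if a joint passes its speed limit or range.

## Working session

There is one attempt and no reset: what is moved stays moved. The work goes in short steps, Python scripts to look and compute and a shell command to move; the robot and the scene stay as the last step left them, time stands still between calls to the robot, and variables do not carry over. Pictures are saved under pics/ and viewed, and the job is handed in when it is done.

```bash
mkdir -p pics; ls; python3 - <<'E'
from bench import robot
import cv2,numpy as np
print(robot.get_obs())
for n in ("scene","side","wrist"):
    s=robot.snapshot(n); cv2.imwrite(f"pics/{n}0.png",s["color"][:,:,::-1]); print(n,s["intrinsics"].tolist(),np.round(s["eye"],3),np.round(s["rotation"],3).tolist())
E
```

```text
pics
{'time': 0.0, 'joint_positions': array([-1.03073523e-01,  8.79602792e-02,  1.37223168e+00,  7.85263829e-06,
        1.68355170e+00, -1.03128617e-01]), 'qvel': array([-0.00029752, -0.00146772, -0.00088855, -0.00224516, -0.00046395,
        0.00135349]), 'joint_torque': array([ 1.28542815e-03, -3.40182602e+01, -3.02423716e+01,  7.18220207e-02,
        3.29729996e-02, -1.13141955e-04]), 'tool_pos': array([5.49473382e-01, 6.71672794e-05, 2.04312713e-01]), 'ee_rot': array([-3.14136345e+00,  2.13877726e-03,  5.62145159e-05]), 'wrist_force': array([ 0.02841122, -0.36307119,  0.52939833]), 'wrist_torque': array([-0.02031655, -0.00629234, -0.05360609]), 'width': 0.09403504166810284}
scene [[497.1709771641005, 0.0, 280.8721980743575], [0.0, 497.1709771641005, 206.15751912889237], [0.0, 0.0, 1.0]] [1.228 0.458 0.925] [-2.448, -0.005, 2.114]
side [[449.8500702678041, 0.0, 276.6273902773849], [0.0, 449.8500702678041, 209.11676271740217], [0.0, 0.0, 1.0]] [ 0.367 -0.563  0.744] [-2.368, 0.012, -0.354]
wrist [[314.5376186150882, 0.0, 285.63028624018494], [0.0, 314.5376186150882, 207.62234040864175], [0.0, 0.0, 1.0]] [0.551 0.08  0.384] [2.862, 0.003, -0.0]
```

View pics/scene0.png

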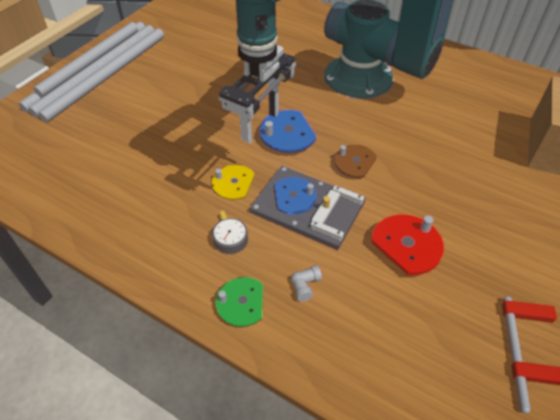

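View pics/side0.png

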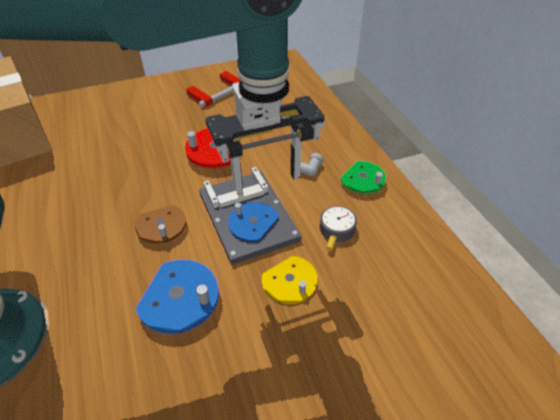

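View pics/wrist0.png

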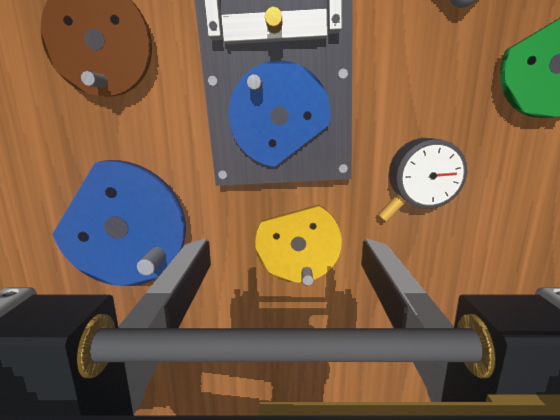

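```bash
cat > h.py <<'E'
import cv2,numpy as np
from scipy.spatial.transform import Rotation as R
from bench import robot
def snap(n,name=None,s=None):
    s=robot.snapshot(n)
    if name: cv2.imwrite(f"pics/{name}.png",s["color"][:,:,::-1])
    return s
def ray(s,p):
    K=np.array(s["intrinsics"]); r=np.array(s["rotation"]); M=R.from_euler("xyz",r).as_matrix() if r.shape==(3,) else r
    return np.array(s["eye"]),M@np.linalg.solve(K,np.array([p[0],p[1],1.]))
def cast(s,p,z):
    e,d=ray(s,p); return e+d*(z-e[2])/d[2]
def tri(L):
    A=np.zeros((3,3));b=np.zeros(3)
    for s,p in L:
        e,d=ray(s,p); d=d/np.linalg.norm(d); P=np.eye(3)-np.outer(d,d); A+=P;b+=P@e
    x=np.linalg.solve(A,b); 
    res=[float(np.linalg.norm(np.cross(x-ray(s,p)[0],ray(s,p)[1]/np.linalg.norm(ray(s,p)[1])))) for s,p in L]
    return x,res
def blobs(s,lo,hi,amin=20):
    h=cv2.cvtColor(s["color"],cv2.COLOR_RGB2HSV); m=cv2.inRange(h,lo,hi)
    n,l,st,c=cv2.connectedComponentsWithStats(m)
    return m,[(st[i].tolist(),np.round(c[i],1).tolist()) for i in range(1,n) if st[i][4]>=amin]
BL=((105,120,60),(125,255,255)); YE=((22,120,120),(32,255,255))
E
python3 - <<'E'
from h import *
S={n:snap(n) for n in("scene","side","wrist")}
for n,s in S.items():
    print(n,'blue',blobs(s,*BL,150)[1]); print(n,'yel',blobs(s,*YE,15)[1])
c=lambda n,x,y,w,h,k:cv2.resize(S[n]["color"][y:y+h,x:x+w,::-1],None,fx=k,fy=k,interpolation=cv2.INTER_CUBIC)
cv2.imwrite("pics/cw.png",c("wrist",190,0,190,200,3)); cv2.imwrite("pics/cs.png",c("scene",245,160,130,90,6)); cv2.imwrite("pics/cd.png",c("side",195,160,110,100,6))
E
```

```text
scene blue [([261, 111, 54, 41, 1457], [288.2, 131.9]), ([275, 177, 41, 37, 1084], [293.5, 195.6])]
scene yel [([212, 165, 42, 34, 1051], [233.1, 181.6]), ([221, 212, 5, 7, 25], [222.8, 214.9]), ([257, 279, 7, 21, 22], [262.0, 288.6])]
side blue [([228, 202, 51, 40, 1368], [252.2, 221.1]), ([136, 260, 83, 73, 3889], [177.7, 297.7])]
side yel [([340, 160, 28, 17, 28], [353.5, 164.9]), ([327, 235, 9, 15, 75], [330.8, 242.0]), ([261, 256, 57, 49, 1889], [289.8, 280.3])]
wrist blue [([228, 61, 102, 105, 7284], [277.1, 110.8]), ([53, 161, 132, 125, 10796], [120.4, 223.2])]
wrist yel [([265, 7, 16, 18, 222], [272.5, 15.5]), ([255, 206, 86, 76, 4544], [298.5, 243.3])]
```

```bash
sleep 1
```

```text
(no output)
```

View pics/cw.png

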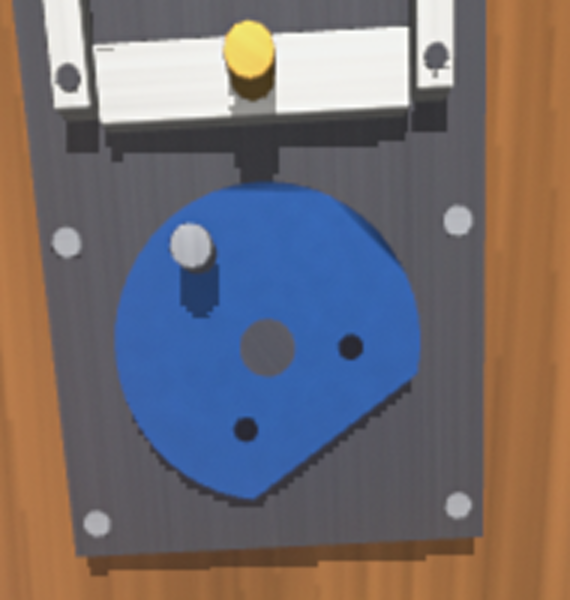

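View pics/cs.png

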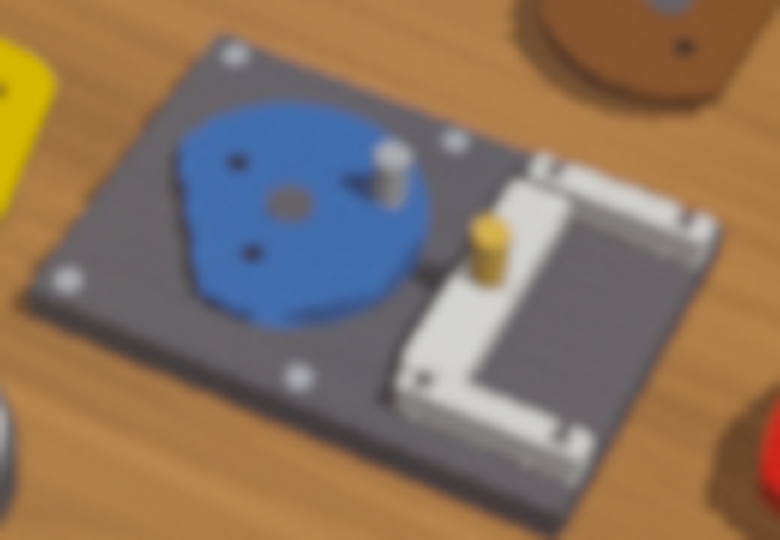

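View pics/cd.png

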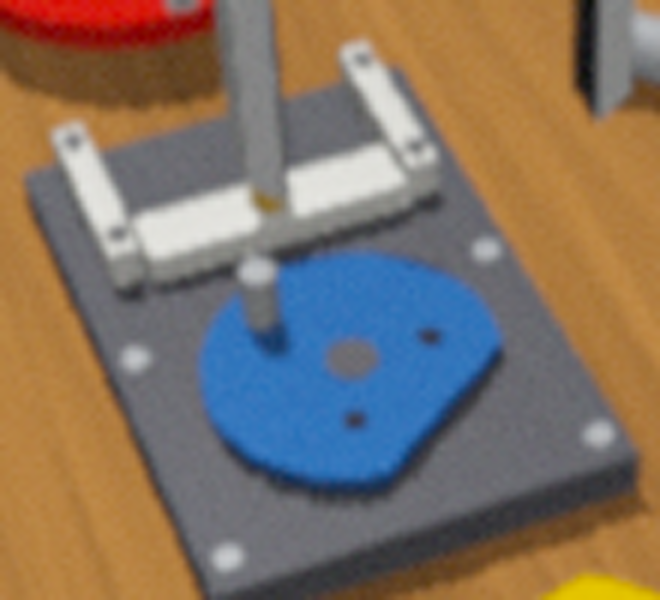

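```bash
python3 - <<'E'
from h import *
S={n:snap(n) for n in("scene","side","wrist")}
W,C,D=S["wrist"],S["scene"],S["side"]
print('stud',tri([(W,(253.7,81.7)),(C,(310.3,185.8)),(D,(237.7,205))]))
print('hub',tri([(W,(279.3,115.7)),(C,(293.3,193.8)),(D,(253.5,219.7))]))
print('post',tri([(W,(272.7,16.3)),(C,(326.5,198.3))]))
for p in [(212.3,80.7),(342.7,73.3),(222.3,174.7),(342.7,168.3)]: print('scr',cast(W,p,.02))
print('hub z30',cast(W,(279.3,115.7),.03),cast(C,(293.3,193.8),.03),cast(D,(253.5,219.7),.03))
# straight edge ends
a=cast(W,(328,127),.03);b=cast(W,(276,166),.03);print('edge',a,b,np.linalg.norm(a-b))
# bar front top edge ends crop (104,124),(408,107)
a=cast(W,(224.7,41.3),.034);b=cast(W,(326,35.7),.034);print('bar',a,b,np.degrees(np.arctan2(*(b-a)[[1,0]])))
# jig near edge
a=cast(W,(190+77/3,556/3),.02);b=cast(W,(190+483/3,535/3),.02);print('jig',a,b,np.degrees(np.arctan2(*(b-a)[[1,0]])))
for q,p in [('yel',(298,243)),('gauge',(433,176)),('bigblue',(117,227)),('bigbluestud',(147,265)),('brown',(94,40))]: print(q,cast(W,p,.012))
print('yel stud',cast(W,(307,273),.035),robot.get_obs()['tool_pos'])
E
```

```text
stud (array([0.51799245, 0.11392891, 0.05491576]), [0.0014870917252098634, 0.0015653765402583169, 0.00042181426667022286])
hub (array([0.54225937, 0.08213549, 0.03107964]), [0.0015799203562060116, 0.0017397761776596278, 0.0005826468966602388])
post (array([0.53842302, 0.16795613, 0.06347854]), [0.0006493126589163269, 0.0006493126589163168])
scr [0.47121934 0.11771134 0.02      ]
scr [0.61171552 0.12507095 0.02      ]
scr [0.47630049 0.01512614 0.02      ]
scr [0.61682229 0.02264301 0.02      ]
hub z30 [0.54360596 0.08135055 0.03      ] [0.5398992 0.0826872 0.03     ] [0.54226086 0.08235921 0.03      ]
edge [0.59670793 0.06949676 0.03      ] [0.53956377 0.0268216  0.03      ] 0.07132057224891314
bar [0.48914945 0.15321851 0.034     ] [0.59091151 0.15823937 0.034     ] 2.8246374100158715
jig [0.46775215 0.00243511 0.02      ] [0.62715195 0.01081473 0.02      ] 3.009260216981583
yel [ 0.56614415 -0.07410936  0.012     ]
gauge [0.72676915 0.01213048 0.012     ]
bigblue [ 0.33880151 -0.0525759   0.012     ]
bigbluestud [ 0.3700814  -0.10492005  0.012     ]
brown [0.34560154 0.15915211 0.012     ]
yel stud [ 0.57668159 -0.10425005  0.035     ] [ 5.49970322e-01 -4.92025373e-06  2.05388723e-01]
```

The small blue plate seated in the jig (wrist pixel 279,116) is the one meant. The other blue plate, on the bench at (117,227), is larger, and the brown, green and red ones are ruled out. The crop confirms hub at 279,116, stud at 254,82 and bar just behind it. The stud stands at 128° about the hub and must go to 273°, a 145° counter-clockwise turn away from the bar. I'll cage the stud and swing it round.

```bash
python3 -m handwheel '{"delta_pos":[[-16,-57,0],[-16,-57,0],[0,0,0],[0,0,0],[0,0,0],[0,0,0],[0,0,0],[0,0,0]],"rotation":[[0,0,0],[0,0,0],[0,0,0.17],[0,0,0.17],[0,0,0.17],[0,0,0.17],[0,0,0.17],[0,0,0.17]],"claw":[0.49,0.49,0.49,0.49,0.49,0.49,0.49,0.49]}'
python3 -m handwheel '{"delta_pos":[[0,0,0],[0,0,0],[0,0,0],[0,0,0],[0,0,0],[0,0,0],[0,0,40],[0,0,40]],"rotation":[[0,0,0.17],[0,0,0.17],[0,0,0.17],[0,0,0.17],[0,0,0.17],[0,0,0.17],[0,0,0],[0,0,0]],"claw":[0.49,0.49,0.49,0.49,0.49,0.49,0.49,0.49]}'
python3 - <<'E'
from h import *
o=robot.get_obs(); t=o['tool_pos']; y=o['ee_rot'][2]; print(t,o['ee_rot'],o['width'],o['joint_positions'],o['time'])
d=np.array([.518,.114])-t[:2]
print('tool dx,dy mm',1e3*(d@[np.cos(y),np.sin(y)]),1e3*(d@[np.sin(y),-np.cos(y)]))
snap("wrist","w1");snap("side","s1")
E
```

```text
time: 1.45
tool_pos: [0.518, 0.114, 0.2055]
ee_rot: [-3.141, -0.0, -1.026]
wrist_force: [0.4, -0.7, 0.4]
width: 0.0245
time: 2.45
tool_pos: [0.5186, 0.114, 0.1253]
ee_rot: [-3.14, 0.001, -2.04]
wrist_force: [0.2, 0.2, -0.0]
width: 0.0239
[0.5186127  0.1140385  0.12533105] [-3.13955718e+00  1.32308511e-03 -2.04007589e+00] 0.023941012308004245 [ 1.09657214e-01  7.28999496e-02  1.54564805e+00 -6.20587641e-06
  1.52061696e+00  2.14973475e+00] 2.45
tool dx,dy mm 0.31142649633372155 0.5290533534303278
```

View pics/w1.png

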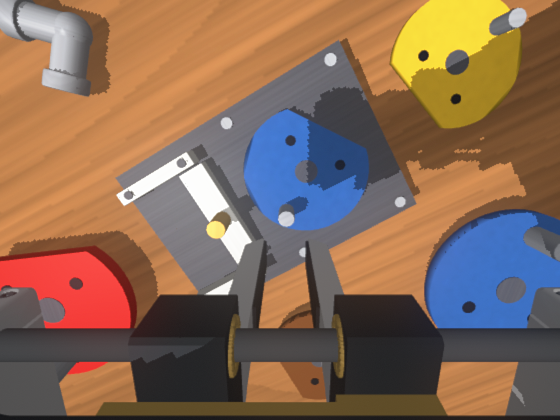

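View pics/s1.png

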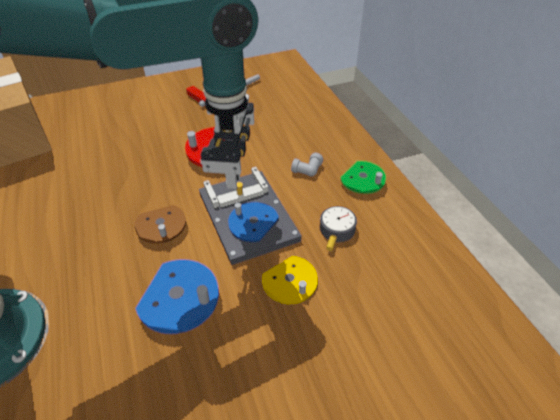

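```bash
python3 - <<'E'
from h import *
W=snap("wrist"); cv2.imwrite("pics/c2.png",cv2.resize(W["color"][130:270,200:380,::-1],None,fx=4,fy=4))
print('stud',cast(W,(286.3,218),.055),'hub',cast(W,(306,171),.03),'post',cast(W,(216,230),.062))
E
```

```text
stud [0.5154748  0.11158464 0.055     ] hub [0.53828557 0.08074794 0.03      ] post [0.53412324 0.16525965 0.062     ]
```

View pics/c2.png

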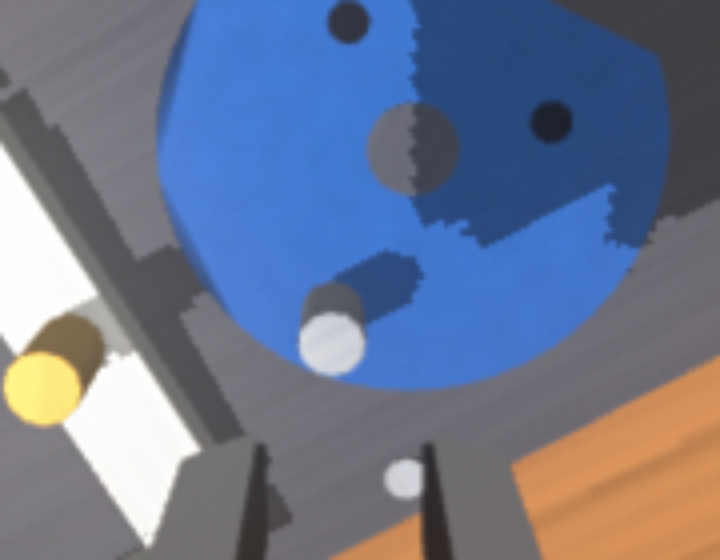

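```bash
python3 - <<'E'
from h import *
W=snap("wrist")
print('stud',cast(W,(283,216),.055),'hub',cast(W,(303.3,167.3),.03),'post',cast(W,(210.5,227),.062))
E
```

```text
stud [0.51953356 0.1138947  0.055     ] hub [0.54398987 0.08172555 0.03      ] post [0.53979019 0.16931832 0.062     ]
```

```bash
python3 -m handwheel '{"delta_pos":[[0,0,20],[0,0,20],[0,0,15],[0,0,12],[0,0,11],[0,0,10],[0,0,0],[0,0,0]],"rotation":[[0,0,0],[0,0,0],[0,0,0],[0,0,0],[0,0,0],[0,0,0],[0,0,0],[0,0,0]],"claw":[0.49,0.49,0.49,0.49,0.49,0.49,0.49,0.49]}'
python3 - <<'E'
from h import *
snap("wrist","w3");s=snap("side")
cv2.imwrite("pics/s3.png",cv2.resize(s["color"][140:260,180:320,::-1],None,fx=5,fy=5))
E
```

```text
time: 3.65
tool_pos: [0.5183, 0.114, 0.0378]
ee_rot: [-3.141, 0.0, -2.04]
wrist_force: [0.1, 0.1, 0.3]
width: 0.0242
```

View pics/w3.png

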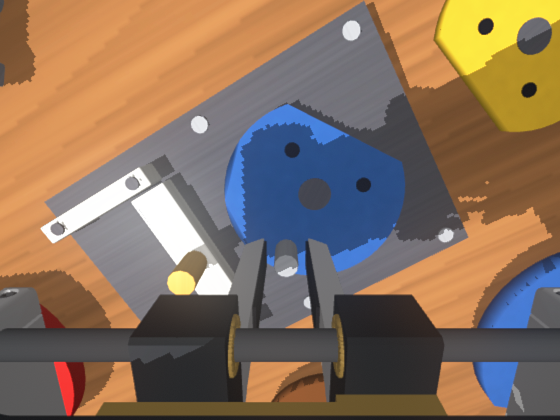

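View pics/s3.png

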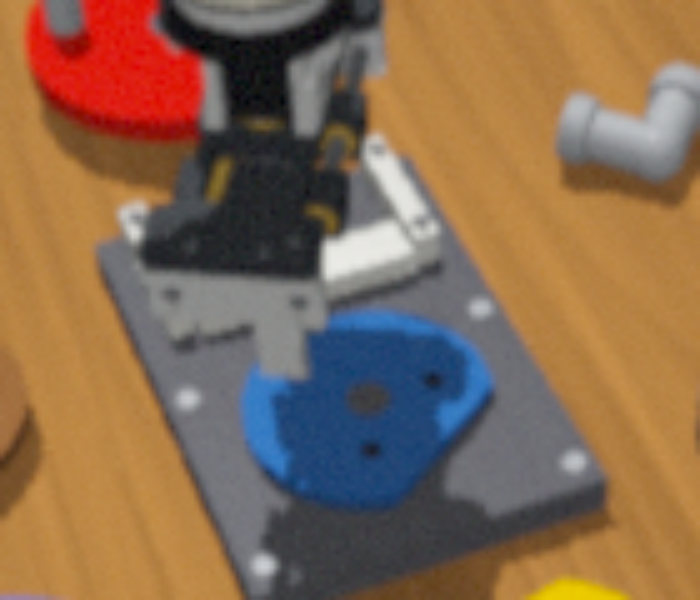

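```bash
python3 -m handwheel '{"delta_pos":[[0,0,0],[5.6,2.2,0],[5.6,2.2,0],[5.6,2.2,0],[5.6,2.2,0],[5.6,2.2,0],[5.6,2.2,0],[5.6,2.2,0]],"rotation":[[0,0,0],[0,0,-0.15],[0,0,-0.15],[0,0,-0.15],[0,0,-0.15],[0,0,-0.15],[0,0,-0.15],[0,0,-0.15]],"claw":[0.62,0.62,0.62,0.62,0.62,0.62,0.62,0.62]}'
python3 - <<'E'
from h import *
o=robot.get_obs();d=o['tool_pos'][:2]-[.543,.082];print(np.linalg.norm(d),np.degrees(np.arctan2(d[1],d[0]))%360,o['wrist_force'])
snap("wrist","w4")
E
```

```text
time: 4.75
tool_pos: [0.5027, 0.0773, 0.0379]
ee_rot: [-3.14, 0.001, -0.985]
wrist_force: [0.8, 1.6, -0.2]
width: 0.0176
0.04056838448224027 186.71681824668573 [ 0.84997904  1.62617597 -0.1960889 ]
```

View pics/w4.png

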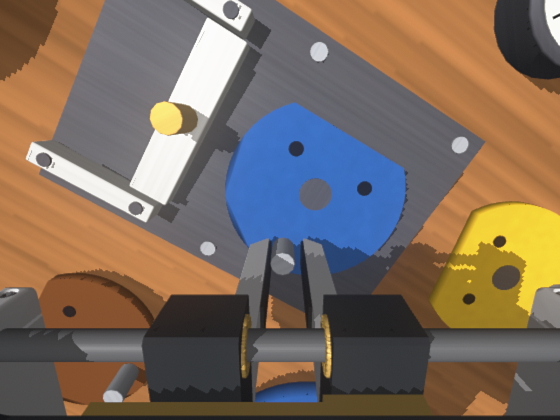

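```bash
python3 -m handwheel '{"delta_pos":[[5.6,2.2,0],[5.6,2.2,0],[5.6,2.2,0],[5.6,2.2,0],[5.6,2.2,0],[5.6,2.2,0],[5.6,2.2,0],[5.6,2.2,0]],"rotation":[[0,0,-0.15],[0,0,-0.15],[0,0,-0.15],[0,0,-0.15],[0,0,-0.15],[0,0,-0.15],[0,0,-0.15],[0,0,-0.15]],"claw":[0.62,0.62,0.62,0.62,0.62,0.62,0.62,0.62]}'
python3 -m handwheel '{"delta_pos":[[5.6,2.2,0],[5.6,2.2,0],[0,0,0],[0,0,0],[0,0,0],[0,0,0],[0,0,0],[0,0,0]],"rotation":[[0,0,-0.15],[0,0,-0.15],[0,0,0],[0,0,0],[0,0,0],[0,0,0],[0,0,0],[0,0,0]],"claw":[0.62,0.62,0.62,0.62,0.62,0.62,0.62,0.62]}'
python3 - <<'E'
from h import *
o=robot.get_obs();d=o['tool_pos'][:2]-[.543,.082];print(np.linalg.norm(d),np.degrees(np.arctan2(d[1],d[0]))%360,o['wrist_force'],o['time'])
W=snap("wrist","w5"); s=snap("scene")
cv2.imwrite("pics/c5.png",cv2.resize(s["color"][150:250,235:375,::-1],None,fx=5,fy=5))
E
```

```text
time: 5.8
tool_pos: [0.5324, 0.0431, 0.0375]
ee_rot: [-3.141, 0.001, 0.213]
wrist_force: [-2.2, 1.7, 0.5]
width: 0.0185
time: 6.8
tool_pos: [0.5448, 0.042, 0.0375]
ee_rot: [3.142, -0.0, 0.51]
wrist_force: [-0.8, -0.3, -0.5]
width: 0.0177
0.04002240389883578 272.5858089460133 [-0.79773984 -0.27160701 -0.51179569] 6.8
```

View pics/w5.png

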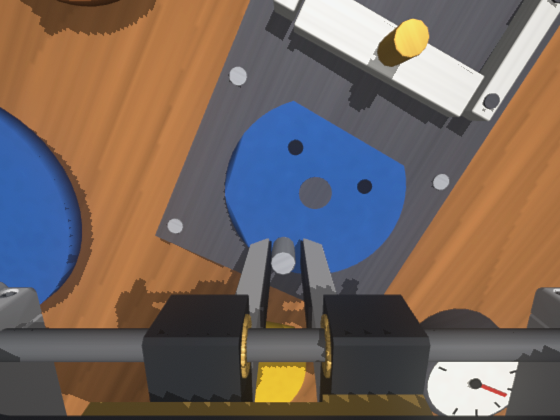

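View pics/c5.png

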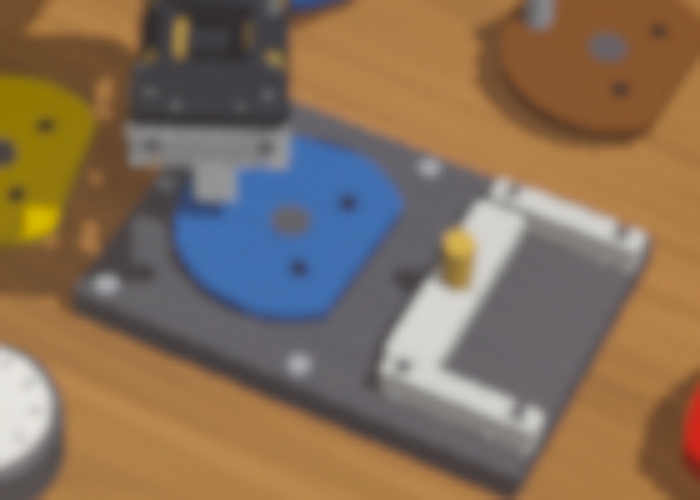

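```bash
python3 - <<'E'
from h import *
W=snap("wrist")
m,b=blobs(W,(105,120,60),(125,255,255),1000)
def ang(a,b):
    v=b-a;return np.degrees(np.arctan2(v[1],v[0]))
a,b=cast(W,(296,102),.03),cast(W,(405,167),.03);print('edge',a,b,ang(a,b))
cv2.imwrite("pics/c6.png",cv2.resize(W["color"][0:190,220:500,::-1],None,fx=2.8,fy=2.8))
for p in [(237.5,76),(175,226),(441,182)]: print(cast(W,p,.02))
print('post',cast(W,(412,38),.062))
E
```

```text
edge [0.50734915 0.12154998 0.03      ] [0.58212831 0.12131253 0.03      ] -0.18193145479551964
[0.4706411  0.11796029 0.02      ]
[0.47611249 0.01543702 0.02      ]
[0.61165335 0.12513476 0.02      ]
post [0.5386989  0.16821751 0.062     ]
```

View pics/c6.png

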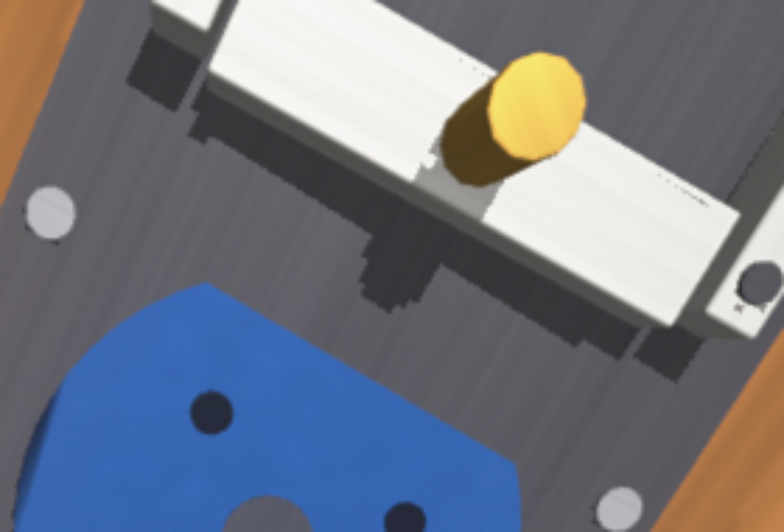

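```bash
python3 -m handwheel '{"delta_pos":[[1.9,0.7,0],[0,0,0],[0,0,0],[0,0,0],[0,0,-20],[0,0,-30],[0,0,-30],[0,0,0]],"rotation":[[0,0,-0.05],[0,0,0],[0,0,0],[0,0,0],[0,0,0],[0,0,0],[0,0,0],[0,0,0]],"claw":[0.62,0.62,0.4,0.4,0.4,0.4,0.4,0.4]}'
python3 - <<'E'
from h import *
o=robot.get_obs();t=o['tool_pos'];print(o['ee_rot'],t,o['joint_positions'])
W=snap("wrist","w7")
E
```

```text
time: 7.95
tool_pos: [0.5489, 0.0423, 0.1205]
ee_rot: [3.138, -0.006, 0.56]
wrist_force: [1.1, 0.1, 0.6]
width: 0.0282
[ 3.1378937  -0.00573269  0.55980214] [0.54893544 0.04233218 0.12052067] [-2.60769832e-02  1.15183969e-01  1.50950694e+00  8.78514443e-05
  1.51007986e+00 -5.85873555e-01]
```

View pics/w7.png

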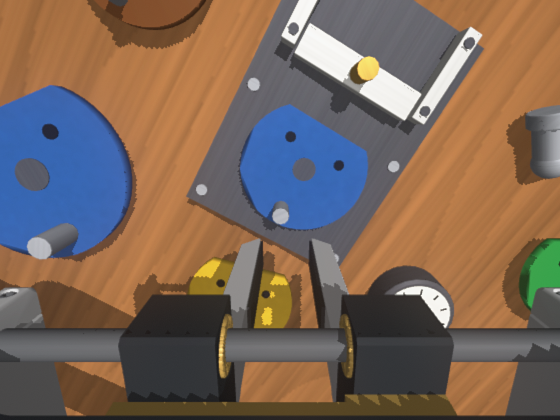

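```bash
python3 -m handwheel '{"delta_pos":[[0,0,0],[0,0,0],[0,0,0],[0,0,0],[0,0,0],[0,0,0],[0,0,0],[0,0,0]],"rotation":[[0,0,-0.152],[0,0,-0.152],[0,0,-0.152],[0,0,-0.152],[0,0,-0.152],[0,0,-0.152],[0,0,-0.152],[0,0,0]],"claw":[0.4,0.4,0.4,0.4,0.4,0.4,0.4,0.4]}'
python3 -m handwheel '{"delta_pos":[[30,-1,0],[30,-1,0],[33,-1,0],[33,-1,0],[0,0,0],[0,0,0],[0,0,0],[0,0,0]],"rotation":[[0,0,0],[0,0,0],[0,0,0],[0,0,0],[0,0,0],[0,0,0],[0,0,0],[0,0,0]],"claw":[0.4,0.4,0.4,0.4,0.4,0.4,0.4,0.4]}'
python3 - <<'E'
from h import *
o=robot.get_obs();t=o['tool_pos'];print(t,o['ee_rot'])
W=snap("wrist","w8")
E
```

```text
time: 9.0
tool_pos: [0.5457, 0.0424, 0.1153]
ee_rot: [-3.138, -0.0, 1.622]
wrist_force: [1.0, -0.2, -0.7]
width: 0.0288
time: 10.0
tool_pos: [0.5363, 0.167, 0.1174]
ee_rot: [3.142, 0.0, 1.622]
wrist_force: [0.2, 0.6, -0.6]
width: 0.0284
[0.53629462 0.1670433  0.11744992] [3.14151811e+00 1.78961905e-04 1.62228972e+00]
```

View pics/w8.png

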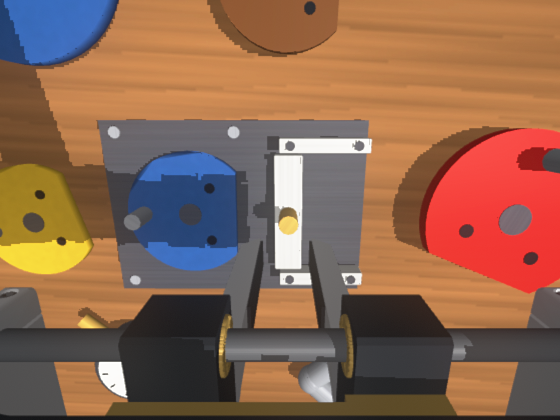

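```bash
python3 -m handwheel '{"delta_pos":[[1,2,20],[0,0,20],[0,0,15],[0,0,10],[0,0,8],[0,0,0],[0,0,0],[0,0,0]],"rotation":[[0,0,0],[0,0,0],[0,0,0],[0,0,0],[0,0,0],[0,0,0],[0,0,0],[0,0,0]],"claw":[0.4,0.4,0.4,0.4,0.4,0.4,0.55,0.55]}'
python3 -m handwheel '{"delta_pos":[[-5,0,0],[-5,0,0],[-5,0,0],[-5,0,0],[-5,0,0],[-4,0,0],[0,0,0],[0,0,0]],"rotation":[[0,0,0],[0,0,0],[0,0,0],[0,0,0],[0,0,0],[0,0,0],[0,0,0],[0,0,0]],"claw":[0.55,0.55,0.55,0.55,0.55,0.55,0.55,0.55]}'
python3 - <<'E'
from h import *
W=snap("wrist","w9")
E
```

```text
time: 11.05
tool_pos: [0.5386, 0.1692, 0.0452]
ee_rot: [3.14, -0.0, 1.624]
wrist_force: [0.4, -0.3, 0.2]
width: 0.0212
time: 12.05
tool_pos: [0.5392, 0.1396, 0.044]
ee_rot: [-3.141, 0.001, 1.624]
wrist_force: [0.7, -0.2, -1.1]
width: 0.021
```

View pics/w9.png

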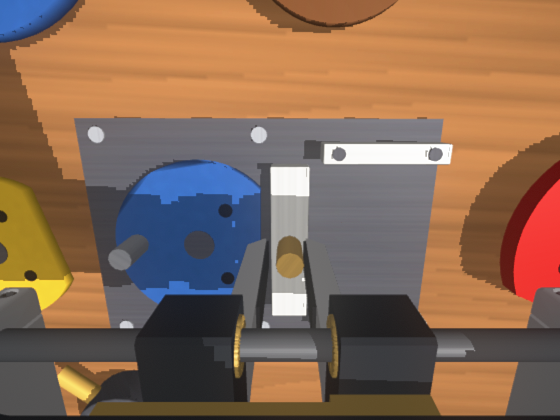

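```bash
python3 -m handwheel '{"delta_pos":[[-2,0,0],[-2,0,0],[-1,0,0],[-1,0,0],[0,0,0],[0,0,0],[0,0,0],[0,0,0]],"rotation":[[0,0,0],[0,0,0],[0,0,0],[0,0,0],[0,0,0],[0,0,0],[0,0,0],[0,0,0]],"claw":[0.55,0.55,0.55,0.55,0.55,0.55,0.55,0.55]}'
python3 -m handwheel '{"delta_pos":[[-1,0,0],[-0.5,0,0],[-0.5,0,0],[0,0,0],[0,0,0],[0,0,0],[0,0,0],[0,0,0]],"rotation":[[0,0,0],[0,0,0],[0,0,0],[0,0,0],[0,0,0],[0,0,0],[0,0,0],[0,0,0]],"claw":[0.55,0.55,0.55,0.55,0.55,0.55,0.55,0.55]}'
python3 -m handwheel '{"delta_pos":[[-0.5,0,0],[-0.5,0,0],[0,0,0],[0,0,0],[0,0,0],[0,0,0],[0,0,0],[0,0,0]],"rotation":[[0,0,0],[0,0,0],[0,0,0],[0,0,0],[0,0,0],[0,0,0],[0,0,0],[0,0,0]],"claw":[0.55,0.55,0.55,0.55,0.55,0.55,0.55,0.55]}'
python3 - <<'E'
from h import *
W=snap("wrist","w10")
cv2.imwrite("pics/c10.png",cv2.resize(W["color"][130:340,90:370,::-1],None,fx=2.8,fy=2.8))
E
```

```text
time: 13.1
tool_pos: [0.54, 0.134, 0.0446]
ee_rot: [3.141, 0.0, 1.624]
wrist_force: [-0.3, 0.9, 0.1]
width: 0.0212
time: 14.1
tool_pos: [0.5401, 0.1322, 0.0446]
ee_rot: [3.141, -0.0, 1.624]
wrist_force: [-0.5, 2.5, 0.0]
width: 0.0212
time: 15.1
tool_pos: [0.5402, 0.1313, 0.0446]
ee_rot: [3.141, -0.0, 1.624]
wrist_force: [-1.1, 3.7, 0.9]
width: 0.0213
```

View pics/c10.png

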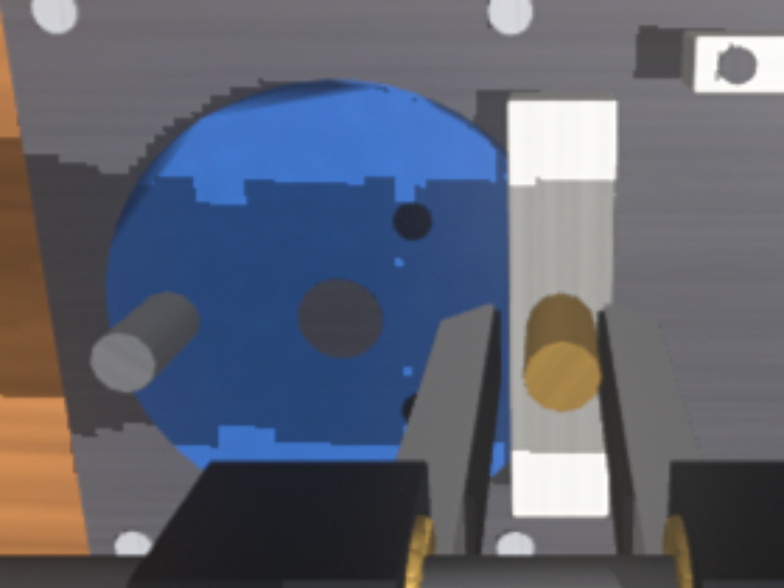

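```bash
python3 -m handwheel '{"delta_pos":[[-0.5,0,0],[-0.5,0,0],[0,0,0],[-0.5,0,0],[0,0,0],[0,0,0],[0,0,0],[0,0,0]],"rotation":[[0,0,0],[0,0,0],[0,0,0],[0,0,0],[0,0,0],[0,0,0],[0,0,0],[0,0,0]],"claw":[0.55,0.55,0.55,0.55,0.55,0.55,0.55,0.55]}'
```

```text
time: 16.15
tool_pos: [0.5402, 0.1311, 0.0446]
ee_rot: [3.141, -0.003, 1.624]
wrist_force: [-1.4, 7.1, 0.3]
width: 0.0213
```

Contact: the force has risen to 7 N and the tool has stopped moving. Next I open the fingers, centre them on the post, lift and check.

```bash
python3 -m handwheel '{"delta_pos":[[3,0,0],[0,0,0],[0,0,0],[0,0,-15],[0,0,-30],[0,0,-40],[0,0,-40],[0,0,0]],"rotation":[[0,0,0],[0,0,0],[0,0,0],[0,0,0],[0,0,0],[0,0,0],[0,0,0],[0,0,0]],"claw":[0.5,0.4,0.4,0.4,0.4,0.4,0.4,0.4]}'
python3 - <<'E'
from h import *
W=snap("wrist","w11"); s=snap("scene"); d=snap("side")
cv2.imwrite("pics/c11.png",cv2.resize(s["color"][150:250,235:375,::-1],None,fx=5,fy=5))
E
```

```text
time: 17.15
tool_pos: [0.5427, 0.1327, 0.1753]
ee_rot: [3.131, -0.0, 1.624]
wrist_force: [1.1, 0.1, -0.3]
width: 0.0285
```

View pics/w11.png

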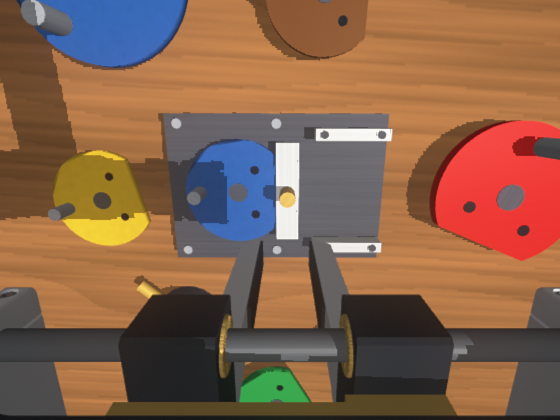

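View pics/c11.png

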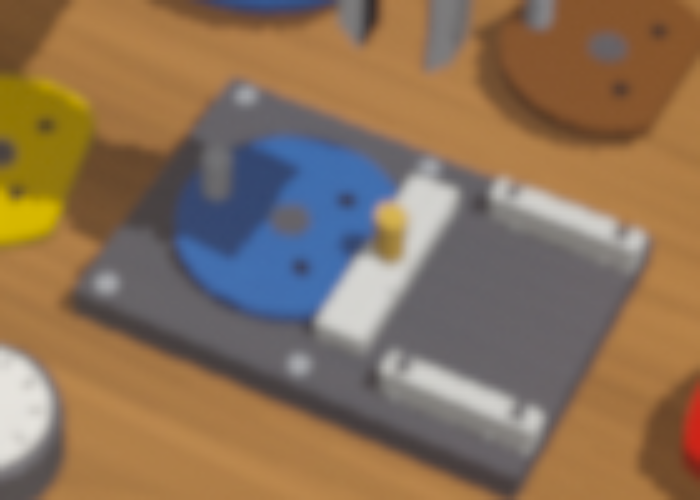

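```bash
python3 - <<'E'
from h import *
W=snap("wrist");C=snap("scene");D=snap("side")
cv2.imwrite("pics/c12.png",cv2.resize(W["color"][120:260,165:335,::-1],None,fx=4,fy=4))
cv2.imwrite("pics/d12.png",cv2.resize(D["color"][150:260,190:310,::-1],None,fx=5,fy=5))
print('post',tri([(W,(287.5,199)),(C,(235+391/5,150+212/5))]))
print('stud',tri([(W,(194,199)),(C,(235+217/5,150+152/5))]))
hw=cast(W,(238,192),.03); print('hub',hw,'was',(.5435,.0815))
print('spare',cast(W,(102,200),.012),'was .566 -.074')
E
```

```text
post (array([0.5339876 , 0.13246021, 0.05866287]), [0.0005025326722095794, 0.0005025326722095483])
stud (array([0.54007546, 0.04199308, 0.05376148]), [0.000919626890043091, 0.0009196268900430835])
hub [0.53632801 0.08182786 0.03      ] was (0.5435, 0.0815)
spare [ 0.55765373 -0.07053672  0.012     ] was .566 -.074
```

View pics/c12.png

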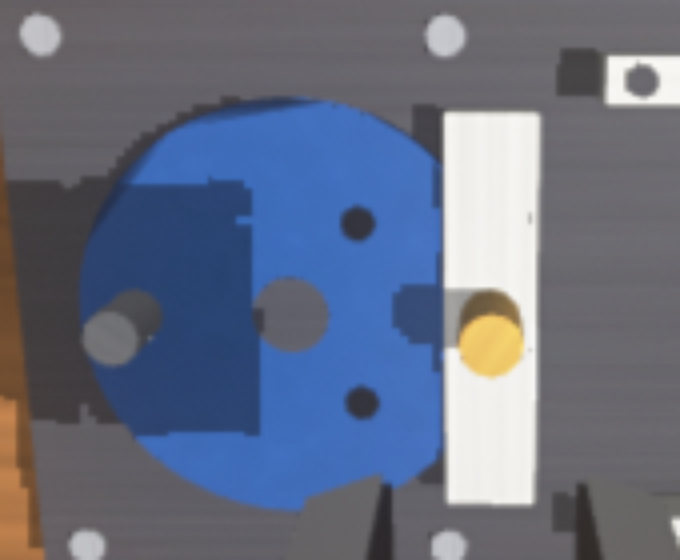

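View pics/d12.png

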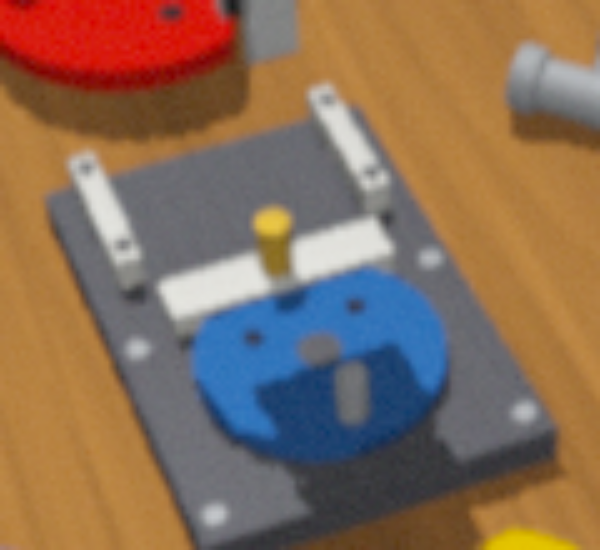

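```bash
python3 - <<'E'
from h import *
C=snap("scene");D=snap("side");W=snap("wrist")
# fixed screws in wrist: crop/4+(165,120)
q=lambda u,v:(165+u/4,120+v/4)
for p in [(41,35),(445,35),(87,547),(449,547)]: print('scr',cast(W,q(*p),.02))
print('hub',cast(W,q(291,314),.03))
a,b=cast(W,q(443,165),.03),cast(W,q(443,450),.03);print('edge dir',np.degrees(np.arctan2(*(b-a)[[1,0]])))
print('post s+d',tri([(C,(313.2,192.4)),(D,(190+272/5,150+220/5))]),'stud',tri([(C,(278.4,180.4)),(D,(190+350/5,150+368/5))]))
print('hub s+d',tri([(C,(235+290/5,150+219/5)),(D,(190+319/5,150+348/5))]))
o=robot.get_obs();print(o['time'],o['wrist_force'],o['ee_rot'])
E
```

```text
scr [0.47608344 0.0164749  0.02      ]
scr [0.47067793 0.11837473 0.02      ]
scr [0.61646403 0.02353595 0.02      ]
scr [0.6109751  0.12580462 0.02      ]
hub [0.54280791 0.08183687 0.03      ]
edge dir 2.545429272675384
post s+d (array([0.53887005, 0.13335351, 0.06335558]), [0.0009379149981004339, 0.0009379149981003683]) stud (array([0.54401771, 0.04260974, 0.05784617]), [0.0007913892462292557, 0.0007913892462290652])
hub s+d (array([0.54207269, 0.08216365, 0.03115323]), [0.0009099246010356425, 0.0009099246010353287])
17.6 [-0.17428701 -0.22202597 -0.33104027] [-3.13954130e+00  2.22836594e-04  1.62396759e+00]
```

```bash
python3 -c "
from bench import robot
print(robot.close_job())"
```

```text
the job is handed in; nothing more can be done
None
```

The job is done and handed in at about 17.6 s. I swung the blue plate about 148° counter-clockwise by its stud. Then I slid the bar up by its post until it met the straight edge (the force rose to 7 N and motion stopped), opened the fingers and lifted the gripper well clear.

| Last check | Measured | Required |
|---|---|---|
| Straight edge against the bar | about 0.5° off parallel (2.5° against jig 3°) | within 10° |
| Bar travel, from the post 51–52 mm from the hub | about 45 mm | over 35 mm |
| Hub position | within 1 mm of where it started | within 10 mm |
| Plate height, its top face about 31 mm above the bench (scene and side views) | about 1 mm above its seat | no more than 5 mm |
| Wrist force at the end | about 0.4 N, near the sensor's zero | nothing touched |

One check disagreed. The first wrist picture after the lift put the hub, post and spare 4–9 mm off, all in about the same direction, while the arm was still swaying. A repeat once it had settled matched the jig screws and the two fixed cameras. The spare was not re-measured after settling, but its offset was the same shift and nothing came near it.

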